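Find the empty bay of the bench cooler by touch and open its cover

ROBOT

A 6-joint arm with a two-finger parallel gripper is mounted at the origin on a cart in front of the work surface, level with it; the furniture and walls round the work are solid. World frame = base frame: x ahead of the robot, y to its left, z up, the work surface at z = 0. Lengths are in mm, angles in degrees, forces in N, time in s.
With the tool pointing down it reaches from about 300 to 850 mm from the base axis. Payload 4.2 kg.
Tool frame: the origin (TCP) lies midway between the tips of the shut fingers; the grasp point (between the pads) lies 19 mm behind it; z points along the fingers, y is the line along which they close (so a half turn about z gives the same grasp; the last joint's range is limited). The gripper opens to 91 mm and grips with 3 to 60 N. Pads are 32 mm wide; open, the fingers measure 118 mm over their backs; the gripper's body (76 mm by 178 mm) begins 60 mm behind the grasp point.
Start: joints at [-75.229, 18.312, 89.639, -0, 72.044, -1.146], TCP at [157.691, -552.971, 213.976] pointing down, gripper open.
Joint ranges: [-177.97, 177.97], [-48.28, 115.42], [12.27, 149.76], [-77.06, 257.06], [2.81, 150.46], [-146.56, 146.56]. Speed limits (degrees/s): [147.25, 147.25, 180, 180, 180, 180].

INTERFACE

Orientations are given as [roll, pitch, yaw] about the fixed x, y, z axes, in that order (R = Rz(yaw) Ry(pitch) Rx(roll)).
In Python, from workcell import env gives the robot as it stands.
- The arm moves only by the shell command python3 -m jog 'ROWS' [FORCE]. ROWS is a JSON object of lists of equal length, an entry for each row: "jaw": the finger opening in mm, from 0 to 91.2; "slide": the shift along the tool's x, y, z in units of 30 mm (1.0 is 30 mm), a list of three; "spin": the turn about the tool's z in units of 8 degrees (1.0 is 8 degrees). In form: {"jaw": [jaw, ...], "slide": [[dx, dy, dz], ...], "spin": [spin, ...]}. A call has 1 to 10 rows; each row shifts and turns the commanded pose from where the row before left it, along the tool's axes as they then stand; what a row does not reach is not made up. A row lasts 1/10 s, in which the tool goes at most 50 mm and 8.59 degrees, less where a joint would pass 70% of its speed; a pose out of reach is approached as far as the arm can. A call is refused whole if a number of a shift passes 1 or a number of a turn 1, either way. A call with a gripper value outside its range is refused whole. The fingers move at their own pace and stop on an object; FORCE is the grip in N (left out, the last holds). Time passes only in rows, so rows that do not move let the fingers close. It gives the time, the measured TCP pose, the force, the opening and the grip force at its end, in the units of the state.
- env.state(): the state, without advancing time (a new reading comes with each control period).
- env.grab_frame(name): name is "side" or "top"; returns the picture (480x640x3 uint8, red, green, blue); there is no depth.
- env.camera_model(name): a dict with "fx", "fy", "cx", "cy" (pixels), "camera_from_world" (4x4, takes a point from world to camera coordinates). Camera axes: x right, y up, looking along -z (the intrinsics and any distortion apply to the point x, -y, -z); pixel columns grow to the right and rows downward; lengths in mm; the calibration is good to about 2 mm. A picture is of the moment at which its call begins. camera_model takes no time and is no camera call.
- env.job_done(): hands the job in; it is judged then, once.
The state is a dict: "time_s": time; "qpos": joint angles; "qvel": joint speeds; "effort": joint torques, N m; "ee_pos": TCP position; "ee_rot": TCP orientation; "force": force on the tool from outside, world axes, zero at the start; "torque": the same for the moment, N m; "gripper_width": finger opening in mm; "gripper_force": force on a finger pad.
Only numpy, scipy, OpenCV 4.12 (cv2) and the standard library are available. Lean on these libraries where they do the work, as an engineer would, in place of code of your own. Each camera call takes 0.05 s, during which the arm holds its last target. There are 200 camera calls.

TASK

The tube block of one bay of the four-bay bench cooler has been taken out, and that bay is to stand open to defrost; the other three must keep their cold. With the fingertips, press gently on the round marks at the rear of the covers, one cover after another: over a full bay the block inside stops the cover almost at once, over the empty bay it rocks. Push the cover that rocks right over until it stands upright, fully open; pick nothing up, and leave the things standing about where they are.

Things in the scene. Friction and masses are not known exactly. Their poses are not given: they have to be found in the camera images.
- cooler: white four-bay bench cooler, fixed. Origin on the bench under the middle of the row of bays; x to its back, away from the robot, y to its left. Body x -76 to +80, y -230 (end with display) to +169 mm, rim 100 mm high. Blocks go in through the shut fronts. Bays 1 to 4 from left to right, centres at y +120, +40, -40, -120 mm, each 72 mm wide, x -62 to +66 mm, floor 20 mm above the bench
- cover_1 (a joint): tilt of bay 1's grey cover, rad: 0 shut, flush with the rim; grows as the rear end goes down and the front rises; 1.62 fully open, at its stop. 124 x 67 x 8 mm; pivot along cooler y at x +16, 96 mm up; 76 mm in front of it, 48 behind. Friction hinge: stays where left; 2 N on the mark tip it. Over a full bay the rear stops after 2 mm (0.05 rad). Pressing the front moves nothing
- cover_1_press (a point): centre of the round black press mark on top of cover 1, 26 mm behind its pivot; moves with the cover
- cover_1_front (a point): middle of the front edge of cover 1, on its top face, 76 mm in front of its pivot; moves with the cover
- cover_2 (a joint): tilt of bay 2's grey cover, rad: 0 shut, flush with the rim; grows as the rear end goes down and the front rises; 1.62 fully open, at its stop. 124 x 67 x 8 mm; pivot along cooler y at x +16, 96 mm up; 76 mm in front of it, 48 behind. Friction hinge: stays where left; 2 N on the mark tip it. Over a full bay the rear stops after 2 mm (0.05 rad). Pressing the front moves nothing
- cover_2_press (a point): centre of the round black press mark on top of cover 2, 26 mm behind its pivot; moves with the cover
- cover_2_front (a point): middle of the front edge of cover 2, on its top face, 76 mm in front of its pivot; moves with the cover
- cover_3 (a joint): tilt of bay 3's grey cover, rad: 0 shut, flush with the rim; grows as the rear end goes down and the front rises; 1.62 fully open, at its stop. 124 x 67 x 8 mm; pivot along cooler y at x +16, 96 mm up; 76 mm in front of it, 48 behind. Friction hinge: stays where left; 2 N on the mark tip it. Over a full bay the rear stops after 2 mm (0.05 rad). Pressing the front moves nothing
- cover_3_press (a point): centre of the round black press mark on top of cover 3, 26 mm behind its pivot; moves with the cover
- cover_3_front (a point): middle of the front edge of cover 3, on its top face, 76 mm in front of its pivot; moves with the cover
- cover_4 (a joint): tilt of bay 4's grey cover, rad: 0 shut, flush with the rim; grows as the rear end goes down and the front rises; 1.62 fully open, at its stop. 124 x 67 x 8 mm; pivot along cooler y at x +16, 96 mm up; 76 mm in front of it, 48 behind. Friction hinge: stays where left; 2 N on the mark tip it. Over a full bay the rear stops after 2 mm (0.05 rad). Pressing the front moves nothing
- cover_4_press (a point): centre of the round black press mark on top of cover 4, 26 mm behind its pivot; moves with the cover
- cover_4_front (a point): middle of the front edge of cover 4, on its top face, 76 mm in front of its pivot; moves with the cover
- forceps: steel forceps, 18 x 134 x 9 mm, lying on top of the cooler's control end; origin under the middle; loose
- marker: marker pen with red cap, 11 x 102 x 12 mm, lying on the bench right of the cooler; origin under the middle; loose
- dropper_black: dropper bottle with black top, 32 x 31 x 90 mm, standing right of the cooler; origin under its foot; loose
- dropper_red: dropper bottle with red top, 32 x 31 x 90 mm, standing right of the cooler; origin under its foot; loose
- dish: closed petri dish, 94 mm across, 19 mm high, on the bench at the left front; origin under its centre; loose
- block_out: aluminium tube block with coloured tube caps, 114 x 62 x 70 mm, the one taken out of the cooler, standing on the bench to its left; origin under its centre; loose

How it is judged (in metres and radians):
On the way:
1. the cover of the empty bay has been pressed and rocks: its rear end is down and its front end up, while the others stay shut (((value of joint cover_1 between 0.15 and 1.35 rad and value of joint each of cover_2, cover_3, cover_4 below 0.12 rad) or (value of joint cover_2 between 0.15 and 1.35 rad and value of joint each of cover_1, cover_3, cover_4 below 0.12 rad) or (value of joint cover_3 between 0.15 and 1.35 rad and value of joint each of cover_1, cover_2, cover_4 below 0.12 rad) or (value of joint cover_4 between 0.15 and 1.35 rad and value of joint each of cover_1, cover_2, cover_3 below 0.12 rad))), for 0.1 s.
At the end, for the whole second after the job is handed in: one cover, that of the empty bay, stands open at 1.45 rad or more (its stop is at about 1.62) and at rest; the other three are shut (under 0.12 rad) (((value of joint cover_1 above 1.45 rad and velocity of joint cover_1 between -0.05 and 0.05 rad/s and value of joint each of cover_2, cover_3, cover_4 below 0.12 rad) or (value of joint cover_2 above 1.45 rad and velocity of joint cover_2 between -0.05 and 0.05 rad/s and value of joint each of cover_1, cover_3, cover_4 below 0.12 rad) or (value of joint cover_3 above 1.45 rad and velocity of joint cover_3 between -0.05 and 0.05 rad/s and value of joint each of cover_1, cover_2, cover_4 below 0.12 rad) or (value of joint cover_4 above 1.45 rad and velocity of joint cover_4 between -0.05 and 0.05 rad/s and value of joint each of cover_1, cover_2, cover_3 below 0.12 rad))); the robot touches nothing.
It fails at once if the cooler or a cover is pressed harder than 45 N (contact force between the arm and cooler above 45 N).
It fails at once if a thing standing about is shifted by more than 25 mm or picked up (distance of any of forceps, marker, dropper_black, dropper_red, dish, block_out from where it was at the start of the episode above 0.025 m).
It also fails if it takes over 54 s, if anything falls off the work surface, if the arm or the gripper's body presses on something with over 40 N, if the wrist force passes 120 N, or if a joint passes its speed limit or range.

## Working session

There is one attempt and no reset: what is moved stays moved. The work goes in short steps, Python scripts to look and compute and a shell command to move; the robot and the scene stay as the last step left them, time stands still between calls to the robot, and variables do not carry over. Pictures are saved under pics/ and viewed, at most 10 in all, crops included, and the job is handed in when it is done.

```bash
mkdir -p pics; python3 - <<'E'
from workcell import env
import cv2
for n in("top","side"):
    cv2.imwrite(f"pics/{n}0.png",cv2.cvtColor(env.grab_frame(n),cv2.COLOR_RGB2BGR))
    m=env.camera_model(n);print(n,m)
s=env.state();print({k:s[k] for k in("time_s","ee_pos","ee_rot","force","gripper_width")})
E
```

```text
top {'fx': 451.842688212021, 'fy': 451.842688212021, 'cx': 322.07369875274617, 'cy': 248.88784208420853, 'camera_from_world': array([[-9.57732441e-03, -9.99719061e-01,  2.16811922e-02,
         1.05525413e+01],
       [ 9.86145993e-01, -5.85205290e-03,  1.65776459e-01,
        -5.11870586e+02],
       [-1.65603006e-01,  2.29685157e-02,  9.85924993e-01,
        -1.04250960e+03],
       [ 0.00000000e+00,  0.00000000e+00,  0.00000000e+00,
         1.00000000e+00]])}
side {'fx': 437.9186305208355, 'fy': 437.9186305208355, 'cx': 325.2626582218078, 'cy': 237.37044261608665, 'camera_from_world': array([[-8.75016331e-01, -4.83649646e-01, -2.07229531e-02,
         4.42496049e+02],
       [ 2.40763820e-01, -4.71928259e-01,  8.48125286e-01,
        -1.91089641e+02],
       [-4.19975241e-01,  7.37134139e-01,  5.29390270e-01,
        -8.63309723e+02],
       [ 0.00000000e+00,  0.00000000e+00,  0.00000000e+00,
         1.00000000e+00]])}
{'time_s': 0.1, 'ee_pos': array([ 157.56145883, -552.52450195,  213.22110224]), 'ee_rot': array([-1.79910387e+02, -6.00180879e-04,  1.59183949e+01]), 'force': array([ 0.58821735, -0.37138225, -0.23423253]), 'gripper_width': 91.15642360627194}
```

View pics/top0.png

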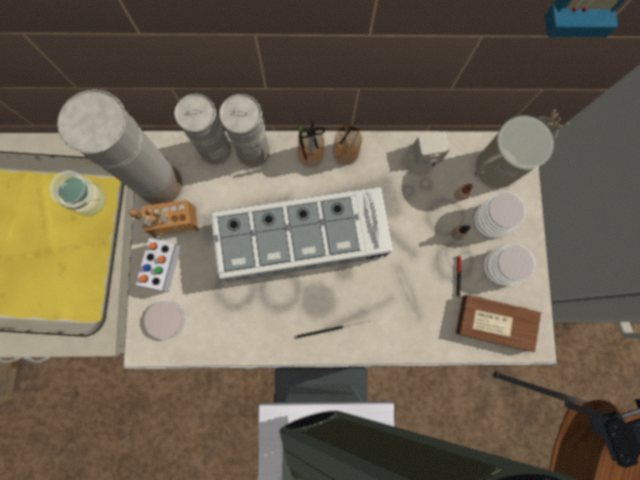

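View pics/side0.png

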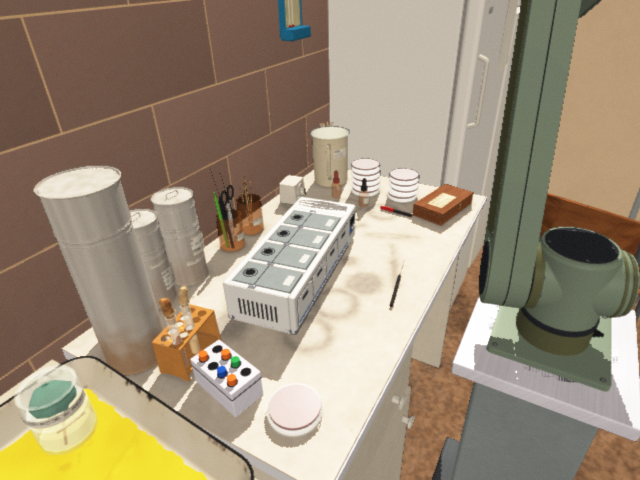

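The top view shows the cooler at about (300,232), with press marks near (234,224), (268,219), (303,213) and (338,208). In the side view the marks run from (250,272) to about (300,213). Next I find the blobs and triangulate.

```bash
cat >h.py <<'E'
import numpy as np,cv2
from workcell import env
def proj(n):
    m=env.camera_model(n);K=np.array([[m['fx'],0,m['cx']],[0,m['fy'],m['cy']],[0,0,1]])
    return K@np.diag([1,-1,-1])@m['camera_from_world'][:3]
def plane(n,uv,z):
    P=proj(n);H=P[:,[0,1,3]].copy();H[:,2]+=P[:,2]*z
    w=np.linalg.solve(H,np.array([*uv,1.]));return np.array([w[0]/w[2],w[1]/w[2],z])
def pix(n,X):
    w=proj(n)@np.array([*X,1.]);return w[:2]/w[2]
def blobs(n,img,box,thr):
    g=cv2.cvtColor(img,cv2.COLOR_BGR2GRAY);x0,y0,x1,y1=box
    k,l,st,c=cv2.connectedComponentsWithStats((g[y0:y1,x0:x1]<thr).astype(np.uint8))
    return [(c[i]+[x0,y0],st[i][2:]) for i in range(1,k) if 15<st[i][4]<400]
E
python3 - <<'E'
from h import *
t=cv2.imread('pics/top0.png');s=cv2.imread('pics/side0.png')
T=[]
for c,a in blobs('top',t,(215,190,360,240),60): print('t',c.round(1),a); T.append(c)
S=blobs('side',s,(235,200,330,290),70)
for c,a in S: print('s',c.round(1),a)
T.sort(key=lambda c:c[0])
for c in T:
    best=min(((cv2.triangulatePoints(proj('top'),proj('side'),c,d)) for d,_ in S),key=lambda X:np.linalg.norm(pix('top',(X/X[3])[:3,0])-c)) if S else None
    X=(best/best[3])[:3,0];print('tri',X.round(1),'err',(pix('top',X)-c).round(1),'plane100',plane('top',c,100).round(1),'side pix',pix('side',plane('top',c,100)).round(1))
cv2.imwrite('pics/c.png',np.hstack([cv2.resize(t[180:290,200:400],None,fx=2,fy=3.6,interpolation=2)[:396],cv2.resize(s[190:330,225:360],None,fx=2.83,fy=2.83)[:396]]))
E
```

```text
t [336.9 208.4] [ 7  7 38]
t [302.8 213.4] [ 7  6 35]
t [268.1 218.8] [ 7  7 38]
t [233.3 224. ] [ 7  7 40]
s [240.2 210.5] [ 13  25 216]
s [255.7 204.3] [10 11 84]
s [283.1 232.7] [ 7  4 23]
s [267.7 250.6] [ 8  4 26]
s [249.7 271.3] [ 9  5 33]
tri [561.6 210.3 101.3] err [-0.2 -0.3] plane100 [561.1 210.1 100. ] side pix [250.5 271.9]
tri [573.2 131.2 101.5] err [-0.1 -0.2] plane100 [573. 131. 100.] side pix [268.2 251.2]
tri [585.8  51.9 100.6] err [-0.1 -0.3] plane100 [585.3  51.5 100. ] side pix [283.7 232.9]
tri [624.3 -24.   46.2] err [-2.7 -5.3] plane100 [597.  -27.3 100. ] side pix [297.4 217. ]
```

View pics/c.png

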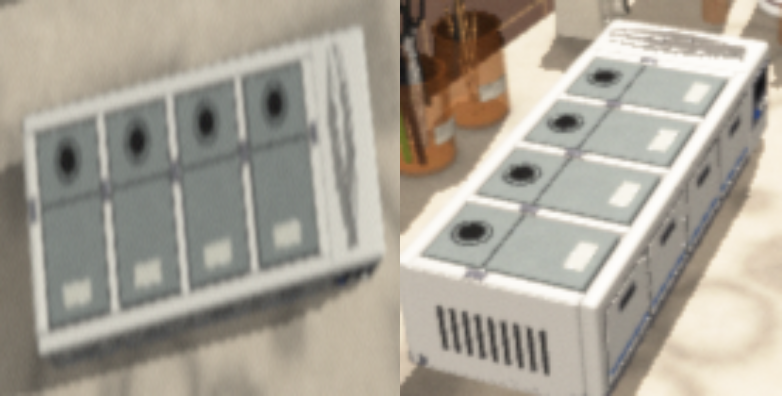

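Marks 1 to 3 triangulate at z≈101 and mark 4 comes from the plane, with 80 mm spacing as given; cooler yaw is about 8.5°. I close the fingers, spin to line up and travel toward mark 4 at height.

```bash
cat >d.py <<'E'
import sys
from h import *
from scipy.spatial.transform import Rotation as R
s=env.state();Rt=R.from_euler('xyz',s['ee_rot'],degrees=True)
M=np.array([[561.5,210.2],[573,131],[585.4,51.6],[597,-27.3]])
u=M[0]-M[3];u/=np.linalg.norm(u);yaw=np.degrees(np.arctan2(-u[0],u[1]));cx=np.array([u[1],-u[0]])
p=s['ee_pos']
for i,m in enumerate(M): print(i+1,'units to mark (dx,dy,dz z=100):',(Rt.inv().apply([*(m-p[:2]),100-p[2]])/30).round(2))
o=M.mean(0)-42*cx
print('origin',o.round(1),'yaw',yaw.round(2),'pose',p.round(1),s['ee_rot'].round(2),'cooler xy',(cx@(p[:2]-o)).round(1),(u@(p[:2]-o)).round(1),'F',s['force'].round(2),'t',s['time_s'])
E
python3 -m jog '{"jaw":[0,0,0,0,0,0,0,0,0,0],"slide":[[0,0,0],[1,-0.85,0],[1,-0.85,0],[1,-0.85,0],[1,-0.85,0],[1,-0.85,0],[1,-0.85,0],[1,-0.85,0],[1,-0.85,0],[1,-0.85,0]],"spin":[0.93,0,0,0,0,0,0,0,0,0]}' 5; python3 d.py
```

```text
time_s: 1.1
ee_pos: [391.6, -284.7, 213.7]
ee_rot: [-180.0, 0.0, 8.5]
force: [-0.3, -1.0, 0.4]
gripper_width: 14.5
gripper_force: 0.0
1 units to mark (dx,dy,dz z=100): [  8.03 -15.48   3.79]
2 units to mark (dx,dy,dz z=100): [  8.02 -12.81   3.79]
3 units to mark (dx,dy,dz z=100): [  8.04 -10.13   3.79]
4 units to mark (dx,dy,dz z=100): [ 8.04 -7.48  3.79]
origin [537.7  85.2] yaw 8.5 pose [ 391.6 -284.7  213.7] [-1.7999e+02  2.0000e-02  8.4700e+00] cooler xy -199.2 -344.2 F [-0.32 -0.98  0.44] t 1.1
```

```bash
python3 -m jog '{"jaw":[0,0,0,0,0,0,0,0,0,0],"slide":[[0.9,-0.85,0],[0.9,-0.85,0],[0.9,-0.85,0],[0.9,-0.85,0],[0.9,-0.85,0],[0.9,-0.85,0],[0.9,-0.85,0.5],[0.9,-0.85,1],[0,0,1],[0,0,0]],"spin":[0,0,0,0,0,0,0,0,0,0]}' 5; python3 d.py|sed -n '4,5p'
```

```text
time_s: 2.1
ee_pos: [571.5, -51.3, 134.4]
ee_rot: [-179.9, 0.6, 8.6]
force: [-0.6, -0.5, -0.4]
gripper_width: 0.3
gripper_force: 0.0
4 units to mark (dx,dy,dz z=100): [ 0.97 -0.66  1.14]
origin [537.7  85.2] yaw 8.5 pose [571.5 -51.3 134.4] [-179.86    0.58    8.59] cooler xy 13.2 -140.0 F [-0.61 -0.47 -0.44] t 2.1
```

```bash
python3 -m jog '{"jaw":[0,0,0,0,0],"slide":[[1,-0.6,0],[0,0,0.4],[0,0,0.3],[0,0,0],[0,0,0]],"spin":[0,0,0,0,0]}'; python3 d.py|sed -n '4,5p'
```

```text
time_s: 2.6
ee_pos: [600.8, -31.1, 118.2]
ee_rot: [180.0, 0.0, 8.4]
force: [-0.2, -0.3, 0.9]
gripper_width: 0.6
gripper_force: 0.0
4 units to mark (dx,dy,dz z=100): [-0.11 -0.14  0.61]
origin [537.7  85.2] yaw 8.5 pose [600.8 -31.1 118.2] [1.7999e+02 3.0000e-02 8.4200e+00] cooler xy 45.2 -124.3 F [-0.16 -0.34  0.92] t 2.6
```

```bash
python3 -m jog '{"jaw":[0,0,0,0,0],"slide":[[0,-0.1,0.25],[0,0,0.15],[0,0,0.05],[0,0,0],[0,0,0]],"spin":[0,0,0,0,0]}'; for i in 1 ; do python3 -m jog '{"jaw":[0,0],"slide":[[0,0,0.1],[0,0,0]],"spin":[0,0]}'|egrep 'pos|force:'; done
```

```text
time_s: 3.1
ee_pos: [601.2, -27.4, 104.5]
ee_rot: [180.0, -0.0, 8.5]
force: [0.2, -0.4, 0.5]
gripper_width: 0.4
gripper_force: 0.0
ee_pos: [600.9, -27.4, 101.1]
force: [-0.1, 0.1, -0.1]
gripper_force: 0.0
```

```bash
python3 -m jog '{"jaw":[0,0],"slide":[[0,0,0.1],[0,0,0]],"spin":[0,0]}'|egrep 'pos|force:'
```

```text
ee_pos: [601.5, -27.3, 99.5]
force: [-1.4, -0.2, 5.1]
gripper_force: 3.1
```

```bash
python3 -m jog '{"jaw":[0,0],"slide":[[0,0,0.07],[0,0,0]],"spin":[0,0]}'|egrep 'pos|force:'
```

```text
ee_pos: [601.5, -27.4, 99.4]
force: [-3.0, 0.2, 15.7]
gripper_force: 7.9
```

Bay 4 stops at once, with the force up to 16 N, so it is full. Next is cover 3.

```bash
python3 -m jog '{"jaw":[0,0,0,0,0,0,0,0],"slide":[[0,0,-0.5],[0,-0.9,0],[0,-0.9,0],[0,-0.87,0],[0,0,0],[0,0,0.3],[0,0,0.1],[0,0,0]],"spin":[0,0,0,0,0,0,0,0]}'|egrep 'pos|force:'; python3 d.py|sed -n '3p'; python3 -m jog '{"jaw":[0,0],"slide":[[0,0,0.1],[0,0,0]],"spin":[0,0]}'|egrep 'pos|force:'
```

```text
ee_pos: [589.5, 51.5, 99.6]
force: [-0.7, 2.2, 4.7]
gripper_force: 2.5
3 units to mark (dx,dy,dz z=100): [-0.13 -0.02 -0.01]
ee_pos: [589.5, 51.5, 99.3]
force: [-6.3, 2.4, 19.6]
gripper_force: 9.7
```

```bash
python3 -m jog '{"jaw":[0,0],"slide":[[0,0,0.07],[0,0,0]],"spin":[0,0]}'|egrep 'pos|force:'
```

```text
ee_pos: [589.6, 51.5, 99.2]
force: [-8.6, 1.8, 29.7]
gripper_force: 14.8
```

Bay 3 is full as well. Next is cover 2.

```bash
python3 -m jog '{"jaw":[0,0,0,0,0,0,0,0],"slide":[[0,0,-0.6],[0,-0.9,0],[0,-0.9,0],[0,-0.87,0],[0,0,0],[0,0,0.3],[0,0,0.1],[0,0,0]],"spin":[0,0,0,0,0,0,0,0]}'|egrep 'pos|force:'; python3 d.py|sed -n '2p'
```

```text
ee_pos: [577.4, 129.8, 99.4]
force: [-0.3, -0.8, 1.0]
gripper_force: 0.0
2 units to mark (dx,dy,dz z=100): [-0.14 -0.06 -0.02]
```

```bash
python3 -m jog '{"jaw":[0,0],"slide":[[0,0,0.1],[0,0,0]],"spin":[0,0]}'|egrep 'pos|force:'
```

```text
ee_pos: [577.8, 130.2, 97.2]
force: [0.4, -1.3, 1.6]
gripper_force: 0.7
```

```bash
python3 -m jog '{"jaw":[0,0],"slide":[[0,0,0.1],[0,0,0]],"spin":[0,0]}'|egrep 'pos|force:'
```

```text
ee_pos: [577.7, 130.6, 94.3]
force: [-0.2, -2.8, 2.6]
gripper_force: 1.3
```

Cover 2 rocks, yielding at about 2 N. I press it deeper.

```bash
python3 -m jog '{"jaw":[0,0,0,0,0,0],"slide":[[0,0,0.15],[0,0,0.15],[0,0,0.15],[0,0,0.15],[0,0,0],[0,0,0]],"spin":[0,0,0,0,0,0]}'|egrep 'pos|force:'
python3 - <<'E'
from h import *
cv2.imwrite('pics/s1.png',cv2.cvtColor(env.grab_frame('side'),cv2.COLOR_RGB2BGR)[120:360,160:480].repeat(2,0).repeat(2,1))
E
```

```text
ee_pos: [576.8, 131.1, 75.5]
force: [0.2, 0.5, -0.1]
gripper_force: 0.3
```

View pics/s1.png

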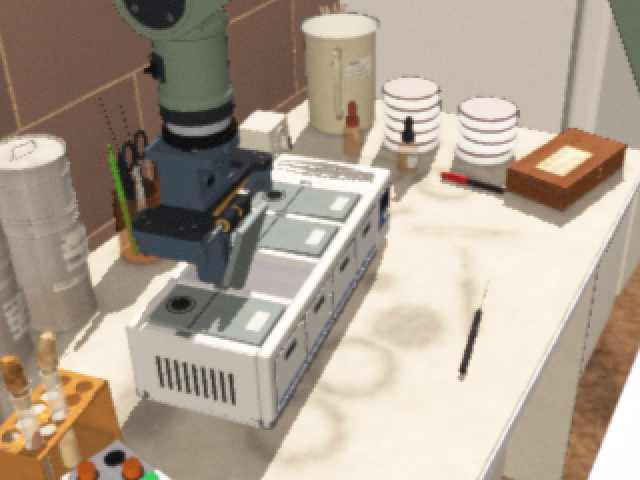

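Bay 2 is open and empty, and its cover (crop ~(245,240)) is tilted about 65 to 70° with the fingers behind it. I lift, go over to the front side and push it the rest of the way.

```bash
python3 -m jog '{"jaw":[0,0,0,0,0,0,0,0,0,0],"slide":[[0.1,0,-0.3],[0,0,-0.9],[0,0,-1],[0,0,-1],[0,0,-1],[0,0,-0.2],[-0.9,0,0],[-0.9,0,0],[-0.9,0,0],[-0.9,0,0]],"spin":[0,0,0,0,0,0,0,0,0,0]}'|egrep 'pos|force:'; python3 -m jog '{"jaw":[0,0,0,0],"slide":[[-0.2,0,0],[0,0,0],[0,0,0],[0,0,0]],"spin":[0,0,0,0]}'|egrep 'pos|force:'; python3 d.py|tail -1
python3 - <<'E'
from h import *
cv2.imwrite('pics/s2.png',cv2.cvtColor(env.grab_frame('side'),cv2.COLOR_RGB2BGR)[120:360,160:480].repeat(2,0).repeat(2,1))
E
```

```text
ee_pos: [471.8, 115.2, 207.4]
force: [-0.1, -0.7, -0.2]
gripper_force: 0.0
ee_pos: [468.8, 114.9, 208.1]
force: [-0.3, -0.4, 0.2]
gripper_force: 0.0
origin [537.7  85.2] yaw 8.5 pose [468.8 114.9 208.1] [ 1.7999e+02 -2.0000e-02  8.4800e+00] cooler xy -63.8 39.6 F [-0.26 -0.44  0.19] t 8.15
```

View pics/s2.png

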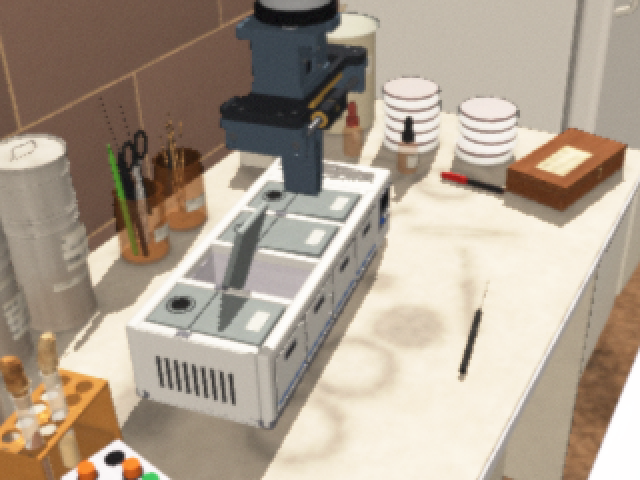

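Cover 2 stands about 70° open (crop ~(245,250)) and the gripper is clear in front of it. I descend and push back.

```bash
python3 -m jog '{"jaw":[0,0,0,0,0,0,0,0,0,0],"slide":[[0,0,0.8],[0,0,0.8],[0,0,0.8],[0,0,0],[0.4,0,0],[0.4,0,0],[0.3,0,0],[0.3,0,0],[0.3,0,0],[0,0,0]],"spin":[0,0,0,0,0,0,0,0,0,0]}'|egrep 'pos|force:';python3 -m jog '{"jaw":[0,0,0,0],"slide":[[0.15,0,0],[0.1,0,0],[0,0,0],[0,0,0]],"spin":[0,0,0,0]}'|egrep 'pos|force:'; python3 d.py|tail -1
```

```text
ee_pos: [519.7, 122.5, 136.4]
force: [-0.2, 0.4, 0.4]
gripper_force: 0.0
ee_pos: [525.4, 123.3, 136.2]
force: [-0.1, 0.5, -0.4]
gripper_force: 0.0
origin [537.7  85.2] yaw 8.5 pose [525.4 123.3 136.2] [179.99   0.     8.48] cooler xy -6.5 39.5 F [-0.07  0.45 -0.43] t 9.6
```

```bash
python3 -m jog '{"jaw":[0,0,0],"slide":[[0.1,0,0],[0.05,0,0],[0,0,0]],"spin":[0,0,0]}'|egrep 'pos|force:'
python3 - <<'E'
from h import *
cv2.imwrite('pics/s3.png',cv2.cvtColor(env.grab_frame('side'),cv2.COLOR_RGB2BGR)[120:360,160:480].repeat(2,0).repeat(2,1))
E
```

```text
ee_pos: [529.6, 123.9, 136.2]
force: [-1.6, -0.6, 1.0]
gripper_force: 1.0
```

View pics/s3.png

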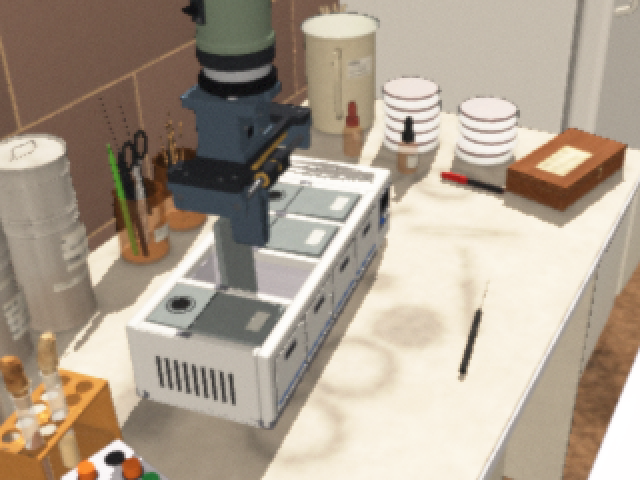

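The cover is close to upright, with the fingers against its front. I push on in small steps until it meets the stop.

```bash
python3 -m jog '{"jaw":[0,0],"slide":[[0.07,0,0],[0,0,0]],"spin":[0,0]}'|egrep 'pos|force:'
```

```text
ee_pos: [529.8, 124.0, 136.2]
force: [-6.3, -1.5, 6.1]
gripper_force: 3.5
```

```bash
python3 -m jog '{"jaw":[0,0],"slide":[[0.07,0,0],[0,0,0]],"spin":[0,0]}'|egrep 'pos|force:'
```

```text
ee_pos: [529.9, 124.0, 136.2]
force: [-11.1, -1.2, 8.8]
gripper_force: 5.9
```

It is firm at the stop. I back off, rise and check.

```bash
python3 -m jog '{"jaw":[0,0,0,0,0,0,0,0],"slide":[[-0.3,0,0],[-0.9,0,0],[-0.9,0,0],[-0.9,0,-0.5],[-0.5,0,-0.8],[0,0,-0.8],[0,0,0],[0,0,0]],"spin":[0,0,0,0,0,0,0,0]}'|egrep 'pos|force:'
python3 - <<'E'
from h import *
cv2.imwrite('pics/s4.png',np.hstack([cv2.cvtColor(env.grab_frame('side'),cv2.COLOR_RGB2BGR)[160:360,210:410].repeat(2,0).repeat(2,1),cv2.cvtColor(env.grab_frame('top'),cv2.COLOR_RGB2BGR)[160:300,200:400].repeat(2,0).repeat(2,1)[:400] if 0 else cv2.resize(cv2.cvtColor(env.grab_frame('top'),cv2.COLOR_RGB2BGR)[130:330,200:400],(400,400))]))
E
```

```text
ee_pos: [430.7, 109.2, 199.3]
force: [-1.1, 0.4, -0.7]
gripper_force: 0.0
```

View pics/s4.png

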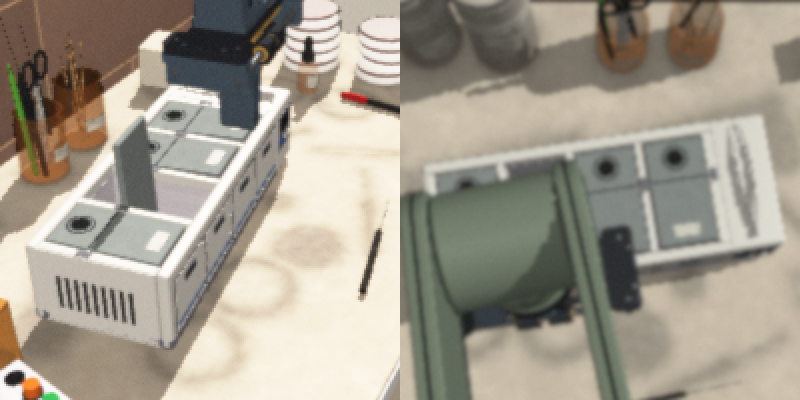

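Cover 2 stands upright at (135,165) in the left crop. The other three are shut, nothing around has shifted, and the arm is clear.

```bash
python3 -c "
from workcell import env
print(env.job_done())"
```

```text
the job is handed in; nothing more can be done
None
```

Bay 2 is the empty one: its cover rocked, I pushed it upright to its stop, and the job is handed in (no verdict returned); covers 3 and 4 stopped under the press, cover 1 was left shut and unpressed because bay 2 was already found, and nothing else was moved.

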